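# Index a jig turntable by feel and lock it with a drop pin

### The job

Lock the jig's turntable at its red station. Take the index pin with the red knob out of the rack, stand it in the bushing of the index bracket and let go, so that it rides on the face of the index ring; then push the table slowly clockwise (seen from above) by its upright posts until you feel the pin drop into the red-ringed hole and lock it, and see that the pin is fully home with its knob flat on the bracket. Be gentle: stop pushing the table as soon as the pin catches, do not ram the pin, and leave the black-knobbed pins and the marker alone.

Things in the scene. Friction and masses are not known exactly. Their poses are not given: they have to be found in the camera images.
- index_jig: the fixed indexing jig: round grey base, 310 mm across, 12 mm thick. Origin: on the turntable's axis, at the base's underside. On its +x side stands the index bracket: an aluminium upright (x 151 to 183 mm) whose arm reaches inward over the turntable's rim to x = 105 mm; arm 50 mm wide, z 37 to 61 mm, 3 mm above the index ring. A red line on the arm points at the bushing.
- bushing (a point): centre of the top mouth of the bushing, a plain vertical hole of 13.5 mm diameter right through the bracket's arm (24 mm long), 118 mm from the jig's axis along its +x and 61 mm above its underside.
- turntable (a joint): angle of the turntable (plate with the posts) in rad, counter-clockwise from above positive; 0 = nominal place of the red hole under the bushing. Starts between 0.50 and 1.15: go clockwise. The ring's zero is set by hand, so the red hole really comes under the pin anywhere between -0.20 and +0.20: feel for it. Turns freely against a bearing drag of 0.14 Nm (1.7 N at a post), stops at once when not pushed.
- table_face (a point): centre of the turntable's face, on its axis, 34 mm above the jig's underside: a plywood plate of 194 mm diameter with a small foam blank under a steel strap (up to 45 mm above the face, within 40 mm of the axis). Round it and flush with it, clamped so that both turn as one, is the aluminium index ring, 284 mm in diameter, with four pin holes 90 degrees apart, one of them ringed in red.
- post_a (a point): top centre of an upright black push post, 18 mm in diameter, 28 mm high above the face of the plate, 84 mm from the axis, nominally 45 degrees counter-clockwise (from above) of the red hole. The posts pass inside the bracket.
- post_b (a point): top centre of the like post 90 degrees counter-clockwise of post_a, nominally 135 degrees from the red hole.
- post_c (a point): top centre of the like post 180 degrees from post_a.
- post_d (a point): top centre of the like post 90 degrees clockwise of post_a.
- index_pin: the loose index pin, 130 g: steel shank of 12 mm diameter, 39 mm long, with a 5 mm tapered nose (7 mm across at the tip), under a red knob. Origin: centre of the tip; +z along the pin to the knob, whose underside is at z = 39 mm. It starts upright in one of the rack's holes. In the bushing its origin is 27 mm below the bushing's mouth while it rides on the plain face, 39 mm below when home.
- knob_top (a point): top centre of the index pin's red knob (27 mm diameter, 24 mm high). The pin drops into a 13.5 mm hole of the ring (118 mm from the axis, 14 mm deep) that passes below 40 mm/s. Caught, it locks the table within 2 mm and the push force climbs at once. Side-loaded it may stick short of home (gap under the knob): ease off, then press the knob with a few N.
- pin_rack: the fixed wooden pin rack, 150 x 52 x 40 mm; origin at the centre of its underside, long side along its x. Three holes of 13.5 mm diameter and 30 mm depth at x = -48, 0 and +48 mm, y = 0; a pin in it has its origin 10 mm above the rack's underside and its knob's underside 9 mm above the rack's top.
- spare_pin_1: a spare pin with a black knob, else like the index pin, standing in another hole of the rack; to be left there.
- spare_pin_2: a second spare pin with a black knob, standing in the rack; to be left there.
- marker: black and white felt marker, 134 mm long, lying on the table left of the jig; a bystander.
There are look-alikes about, which are no part of the job. There is more than one size of the index_pin; the one meant has the size given above.

How it is judged:
On the way:
1. the index pin stands in the bushing on the plain face of the index ring, let go (horizontal distance between index_pin and bushing below 0.004 m and angle between index_pin's own z axis and vertical below 0.12 rad and z of index_pin in the frame of bushing between -0.031 and -0.023 m and contact force between the arm and index_pin below 0.05 N), for 0.3 s.
At the end, for the whole second after the job is handed in: The index pin stands in the bushing (within 4 mm of its axis, tilt under 0.12 rad) home: its tip at least 36.5 mm below the bushing's mouth, so the knob within 2.5 mm of the bracket. The turntable is locked at the red hole (angle within 0.3 rad of 0), both at rest (horizontal distance between index_pin and bushing below 0.004 m and angle between index_pin's own z axis and vertical below 0.12 rad and z of index_pin in the frame of bushing below -0.0365 m and value of joint turntable between -0.3 and 0.3 rad and linear speed of index_pin below 0.02 m/s and velocity of joint turntable between -0.05 and 0.05 rad/s); the robot touches nothing.
It fails at once if the robot presses on the turntable with more than 15 N (contact force between the arm and turntable above 15 N).
It fails at once if the pin is rammed: more than 30 N between it and the bracket or turntable (contact force between index_pin and index_jig above 30 N).
It fails at once if a spare pin is pulled out or knocked (moved over 15 mm) (distance of any of spare_pin_1, spare_pin_2 from where it was at the start of the episode above 0.015 m).
It fails at once if the marker is moved by more than 20 mm (distance of marker from where it was at the start of the episode above 0.02 m).
It also fails if it takes over 72 s, if anything falls off the work surface, if the arm or the gripper's body presses on something with over 40 N, if the wrist force passes 120 N, or if a joint passes its speed limit or range.

### The arm

A 6-joint arm with a two-finger parallel gripper is mounted at the origin on a cart in front of the work surface, level with it; the furniture and walls round the work are solid. World frame = base frame: x ahead of the robot, y to its left, z up, the work surface at z = 0. Lengths are in m, angles in rad, forces in N, time in s.
With the tool pointing down it reaches from about 0.35 to 0.8 m from the base axis. Payload 7.3 kg.
Tool frame: the origin (TCP) lies between the finger pads; the fingertips stand 25 mm ahead of it and the grasp point (between the pads) lies 6 mm ahead of it (tip_reach is the distance from the TCP to the fingertips, in m); z points along the fingers, y is the line along which they close (so a half turn about z gives the same grasp; the last joint's range is limited). The gripper opens to 85 mm and grips with 20 to 120 N. Pads are 22 mm wide; open, the fingers measure 114 mm over their backs; the gripper's body (76 mm by 85 mm) begins 54 mm behind the grasp point. The pads swing forward as they close: fully open they stand 13 mm farther back than shut.
Start: joints at [1.145, 0.342, 1.524, -0, 1.275, -0.146], TCP at [0.145, 0.505, 0.256] pointing down, gripper open.
Joint ranges: [-2.53, 2.53], [-0.77, 2.02], [0.04, 2.7], [-1, 4.14], [0.28, 2.66], [-3.11, 3.11]. Speed limits (rad/s): [2.57, 2.57, 3.14, 3.14, 3.14, 3.14].

### API

Orientations are given as a rotation vector (axis times angle).
In Python, from cell import sense, grab_frame, sign_off, tip_reach gives the robot as it stands.
- The arm moves only by the tool play_rows, never from a script. Its arguments are lists of equal length, an entry for each row: "travel": the shift along the world's x, y, z in m, a list of three; "yaw": the turn about the world's z in rad; "claw": the opening, from 0 (shut) to 1 (fully open). In form: {"travel": [[tx, ty, tz], ...], "yaw": [yaw, ...], "claw": [claw, ...]}. A call has exactly 10 rows; each row is the pose to reach, as a shift and turn from the pose commanded when the call began; what a row does not reach only later rows make up. A row lasts 1/12 s, in which the tool goes at most 41.7 mm and 7.16 degrees, less where a joint would pass 70% of its speed; a pose out of reach is approached as far as the arm can. A call with a gripper value outside its range is refused whole. The fingers move at their own pace and stop on an object; "squeeze" is the grip in N (left out, the last holds). Time passes only in rows, so rows that repeat a pose let the fingers close, or fill a call up. It gives the time, the measured TCP pose, the force, the opening and the grip force at its end, in the units of the state.
- sense(): the state, without advancing time (a new reading comes with each control period).
- grab_frame(name): name is "side" or "top" or "wrist"; returns a dict with "image" (400x640x3 uint8, red, green, blue), "fovy" (degrees; the focal length in pixels is half the picture's height over the tangent of half this angle, whatever the lens; pixels are square), "cx", "cy" (the principal point, pixels), "dist_coeffs" ([k1, k2, p1, p2, k3] as OpenCV has them; the pictures are not rectified), "position" and "rotation" of the camera in the world. Camera axes: x right, y down, z forward; pixel columns grow to the right and rows downward; lengths in m; the calibration is good to about 2 mm. A picture is of the moment at which its call begins. There is no depth.
- sign_off(): hands the job in; it is judged then, once.
The state is a dict: "time_s": time; "q": joint angles; "dq": joint speeds; "joint_torque": joint torques, N m; "eef_pos": TCP position; "eef_rot": TCP orientation; "contact_force": force on the tool from outside, world axes, zero at the start; "ft_torque": the same for the moment, N m; "opening": finger opening in m; "finger_force": force on a finger pad.
Only numpy, scipy, OpenCV 4.12 (cv2) and the standard library are available. Lean on these libraries where they do the work, as an engineer would, in place of code of your own. Each camera call takes 0.05 s, during which the arm holds its last target. There are 200 camera calls.

## Working session

There is one attempt and no reset: what is moved stays moved. The work goes in short steps, Python scripts to look and compute and a tool call to move; the robot and the scene stay as the last step left them, time stands still between calls to the robot, and variables do not carry over. Pictures are saved under pics/ and viewed, at most 10 in all, crops included, and the job is handed in when it is done.

Besides the shell and the picture viewer there is one more tool, called after ">>>" by a JSON object that holds its "op" and its "data". play_rows: Moves the arm, as the interface text tells. Its arguments: {"type":"object","properties":{"travel":{"type":"array","items":{"type":"array","items":{"type":"number"}}},"yaw":{"type":"array","items":{"type":"number"}},"claw":{"type":"array","items":{"type":"number"}},"squeeze":{"type":"number"}},"required":["travel","yaw","claw"]}

```bash
mkdir -p pics
cat > h.py <<'E'
import numpy as np, cv2
from cell import sense, grab_frame, sign_off, tip_reach
def K(f):
    fl=200/np.tan(np.radians(f["fovy"])/2)
    return np.array([[fl,0,f["cx"]],[0,fl,f["cy"]],[0,0,1.]])
def ray(f,uv):
    p=cv2.undistortPoints(np.array([[uv]],float),K(f),np.array(f["dist_coeffs"],float))[0,0]
    R=np.array(f["rotation"])
    return np.array(f["position"]),R@np.array([p[0],p[1],1])
def plane(f,uv,z):
    o,d=ray(f,uv); return o+d*(z-o[2])/d[2]
def proj(f,P):
    R=np.array(f["rotation"]); c=R.T@(np.array(P,float)-np.array(f["position"]))
    return cv2.projectPoints(c.reshape(1,1,3),np.zeros(3),np.zeros(3),K(f),np.array(f["dist_coeffs"],float))[0].ravel()
def save(f,name): cv2.imwrite(f"pics/{name}.png",f["image"][:,:,::-1])
def two(f,a,g,b):
    o1,d1=ray(f,a);o2,d2=ray(g,b)
    s=np.linalg.lstsq(np.c_[d1,-d2],o2-o1,rcond=None)[0]
    p,q=o1+s[0]*d1,o2+s[1]*d2
    return (p+q)/2,np.linalg.norm(p-q)
def red(im):
    h=cv2.cvtColor(im,cv2.COLOR_RGB2HSV)
    return (((h[...,0]<8)|(h[...,0]>172))&(h[...,1]>130)&(h[...,2]>60)).astype(np.uint8)
def blobs(m,mn=15):
    n,l,s,c=cv2.connectedComponentsWithStats(m)
    return [(s[i].tolist(),c[i].round(1).tolist()) for i in range(1,n) if s[i][4]>=mn]
E
python3 - <<'E'
from h import *
import pickle
F={}
for n in("side","top"):
    f=F[n]=grab_frame(n); save(f,n+"0"); print(n,f["position"],f["fovy"],f["dist_coeffs"]); print(blobs(red(f["image"])))
pickle.dump(F,open("F0.pkl","wb"))
s=sense();print(s["time_s"],s["eef_rot"],s["opening"],tip_reach)
E
```

```text
side [0.11019771 0.76649377 0.3736614 ] 53.59632785845453 [0.02117536 0.         0.         0.         0.        ]
[([142, 173, 11, 18, 103], [146.2, 183.9]), ([169, 188, 13, 39, 374], [174.4, 205.6]), ([331, 209, 14, 6, 38], [337.5, 211.7]), ([274, 241, 15, 18, 232], [281.2, 249.7]), ([92, 242, 11, 7, 41], [97.4, 245.3]), ([216, 245, 24, 26, 514], [227.4, 257.6]), ([276, 284, 15, 16, 183], [282.7, 291.3])]
top [0.38761999 0.1240943  1.14312579] 50.499401830351104 [0.00576828 0.         0.         0.         0.        ]
[([257, 51, 7, 11, 46], [260.0, 56.8]), ([220, 134, 6, 9, 41], [222.4, 137.5]), ([347, 194, 12, 11, 54], [352.2, 198.9]), ([210, 199, 15, 13, 152], [217.2, 205.2]), ([245, 216, 13, 11, 104], [250.8, 220.9]), ([221, 244, 8, 7, 43], [224.3, 247.5]), ([21, 280, 35, 27, 307], [38.1, 293.0])]
0.1 [-4.38051359e-01 -3.11050230e+00  2.05381708e-03] 0.08559221665893768 0.025
```

View pics/side0.png

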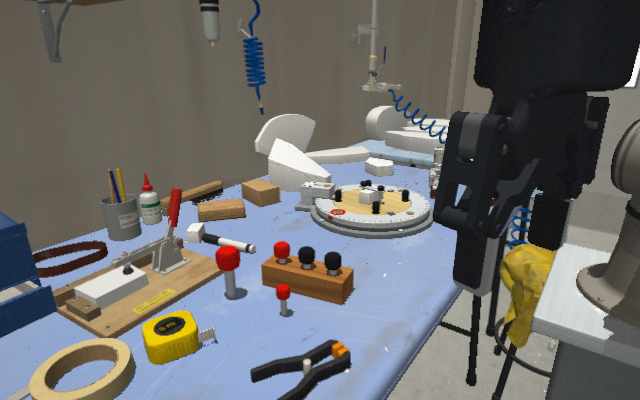

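View pics/top0.png

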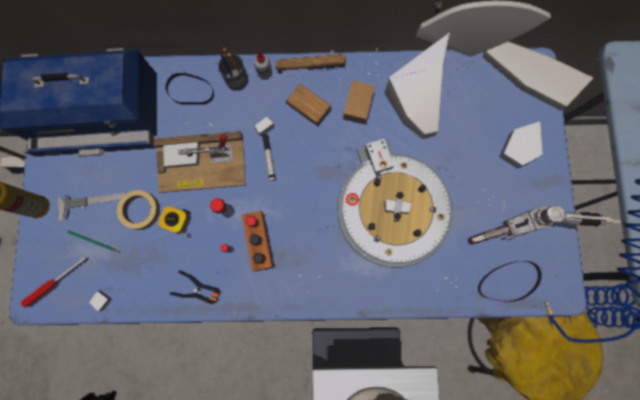

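The side view shows the rack at about (308,275), with the red knob in its left hole (282,250). Loose red look-alikes stand at (228,258) and (283,291), and the jig is at (372,205). The top view shows the rack at (257,240), its red knob at (251,221), the jig at (395,210), the red hole at (352,199) and the bracket at (378,155).

Run:
```python
from h import *
import pickle
F=pickle.load(open("F0.pkl","rb")); s,t=F["side"],F["top"]
print("tcp in top",proj(t,[.145,.505,.256]),"side",proj(s,[.145,.505,.256]),"base",proj(t,[0,0,0]))
P,e=two(t,(250.8,220.9),s,(281.2,249.7));print("knob",P,e)
for uv in[(250.8,220.9),(255.5,240),(258.5,258.5)]: print("knobs",plane(t,uv,.067))
for uv in[(217,205),(224.3,247.5)]: print("look",plane(t,uv,.067))
print("redhole",plane(t,(352.2,198.9),.034))
for uv in[(377,182),(422,188),(372,226),(416,232)]: print("post",plane(t,uv,.062))
for n,x0,x1,y0,y1 in(("top",200,460,130,275),):
    cv2.imwrite("pics/topc.png",cv2.resize(F[n]["image"][y0:y1,x0:x1,::-1],None,fx=3,fy=3,interpolation=cv2.INTER_CUBIC))
cv2.imwrite("pics/sidec.png",cv2.resize(s["image"][165:305,255:445,::-1],None,fx=4,fy=4,interpolation=cv2.INTER_CUBIC))
```

```text
Traceback (most recent call last):
  File "h.py", line 14, in proj
    return cv2.projectPoints(c.reshape(1,1,3),np.zeros(3),np.zeros(3),K(f),np.array(f["dist_coeffs"],float))[0].ravel()
                             ~~~~~~~~~^^^^^^^
ValueError: cannot reshape array of size 1 into shape (1,1,3)
```

```bash
sed -i 's/R=np.array(f\["rotation"\])/R=cv2.Rodrigues(np.array(f["rotation"],float))[0]/' h.py
python3 - <<'E'
from h import *
import pickle
F=pickle.load(open("F0.pkl","rb")); s,t=F["side"],F["top"]
print("tcp in top",proj(t,[.145,.505,.256]),"side",proj(s,[.145,.505,.256]),"base",proj(t,[0,0,0]))
P,e=two(t,(250.8,220.9),s,(281.2,249.7));print("knob",P,e)
for uv in[(250.8,220.9),(255.5,240),(258.5,258.5)]: print("knobs",plane(t,uv,.067))
for uv in[(217,205),(224.3,247.5)]: print("look",plane(t,uv,.067))
print("redhole",plane(t,(352.2,198.9),.034))
for uv in[(377,182),(422,188),(372,226),(416,232)]: print("post",plane(t,uv,.062))
for n,x0,x1,y0,y1 in(("top",200,460,130,275),):
    cv2.imwrite("pics/topc.png",cv2.resize(F[n]["image"][y0:y1,x0:x1,::-1],None,fx=3,fy=3,interpolation=cv2.INTER_CUBIC))
cv2.imwrite("pics/sidec.png",cv2.resize(s["image"][165:305,255:445,::-1],None,fx=4,fy=4,interpolation=cv2.INTER_CUBIC))
E
```

```text
tcp in top [132.73753653 403.03543747] side [514.133474 247.566184] base [376.88387048 431.63418127]
knob [0.526218   0.31035589 0.06090917] 0.00024944676170585996
knobs [0.52553895 0.30938395 0.067     ]
knobs [0.47649114 0.29687226 0.067     ]
knobs [0.42978678 0.28885423 0.067     ]
look [0.56838565 0.3971277  0.067     ]
look [0.45889578 0.37584088 0.067     ]
redhole [0.58374346 0.04611512 0.034     ]
post [ 0.6222652  -0.01772778  0.062     ]
post [ 0.60413791 -0.13351501  0.062     ]
post [ 5.07499684e-01 -3.85622118e-04  6.20000000e-02]
post [ 0.49019013 -0.11165861  0.062     ]
```

View pics/topc.png

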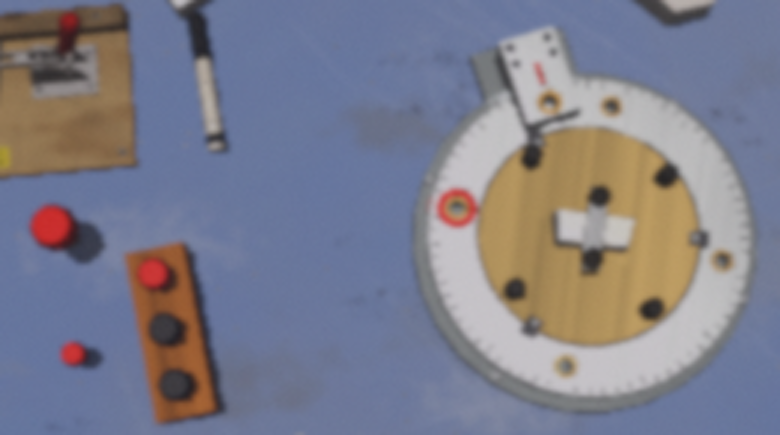

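View pics/sidec.png

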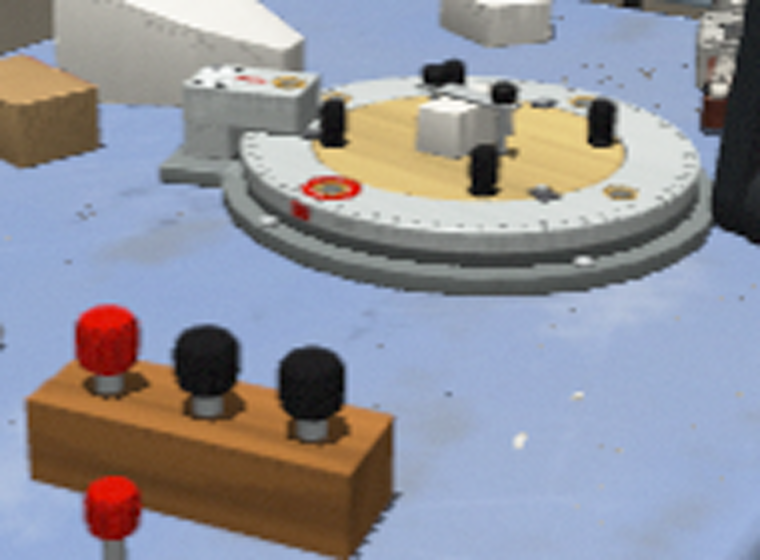

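Crops: the rack's red knob is the correct size and stands upright at side (282,250). The bushing is at about top (383,164). The ring's holes are at top (352,199), (404,165), (441,217) and (389,252). I'll move above the pin and measure the jig in the same step.

>>> {"op": "play_rows", "data": {"travel": [[0.038, -0.02, 0], [0.076, -0.04, 0], [0.114, -0.06, 0], [0.15, -0.078, 0], [0.19, -0.098, 0], [0.228, -0.117, 0], [0.266, -0.137, 0], [0.304, -0.156, -0.01], [0.342, -0.176, -0.02], [0.375, -0.193, -0.03]], "yaw": [0.05, 0.1, 0.15, 0.2, 0.25, 0.3, 0.35, 0.4, 0.45, 0.49], "claw": [0.8, 0.8, 0.8, 0.8, 0.8, 0.8, 0.8, 0.8, 0.8, 0.8]}}

```text
time_s: 0.93
eef_pos: [0.5143, 0.3141, 0.2281]
eef_rot: [-0.333, 3.124, 0.0]
contact_force: [-0.5, 0.6, 0.8]
opening: 0.0686
finger_force: 0.0
```

Run:
```python
from h import *
import pickle
F=pickle.load(open("F0.pkl","rb")); s,t=F["side"],F["top"]
c=lambda u,v:(200+(u+.5)/3-.5,130+(v+.5)/3-.5)
H=np.array([plane(t,c(*p),.034) for p in[(457,208),(611,105),(722,260),(566,366)]]); C=H.mean(0)
print("axis",C,np.linalg.norm(H-C,axis=1))
B=plane(t,c(550,102),.061); print("bush",B,np.linalg.norm((B-C)[:2]))
ang=lambda v:np.arctan2(v[1],v[0])
cs=lambda u,v:(255+(u+.5)/4-.5,165+(v+.5)/4-.5)
print("bush2",two(t,c(550,102),s,cs(290,83)))
print("table angle",ang(H[0]-C)-ang(B-C), "bush dir",ang(B-C))
print("big",two(t,(217.2,205.2),s,(227.4,257.6)),"small",two(t,(224.3,247.5),s,(282.7,291.3)))
print(sense()["eef_pos"],sense()["opening"])
f=grab_frame("wrist");save(f,"w1");print(blobs(red(f["image"]),40),f["position"])
```

```text
axis [ 0.55851217 -0.06859871  0.034     ] [0.11792633 0.1188222  0.11796848 0.11823154]
bush [ 0.67137224 -0.03553013  0.061     ] 0.11760495077822636
bush2 (array([ 0.67154965, -0.03580647,  0.05973557]), np.float64(0.000352986067094218))
table angle 1.072397576281143 bush dir 0.2850271688318144
big (array([0.56678723, 0.39526859, 0.07040564]), np.float64(0.001306475932876803)) small (array([0.46088079, 0.38234577, 0.03978146]), np.float64(0.00044831776767727467))
[0.51427929 0.31406448 0.22810989] 0.06864670703809152
[([402, 124, 27, 25, 503], [415.5, 135.7]), ([4, 173, 37, 36, 599], [21.7, 190.5]), ([298, 180, 33, 37, 955], [314.5, 197.7]), ([48, 194, 9, 14, 63], [52.1, 200.5]), ([381, 241, 35, 51, 1075], [395.9, 264.9])] [0.44646213 0.29958184 0.34681822]
```

View pics/w1.png

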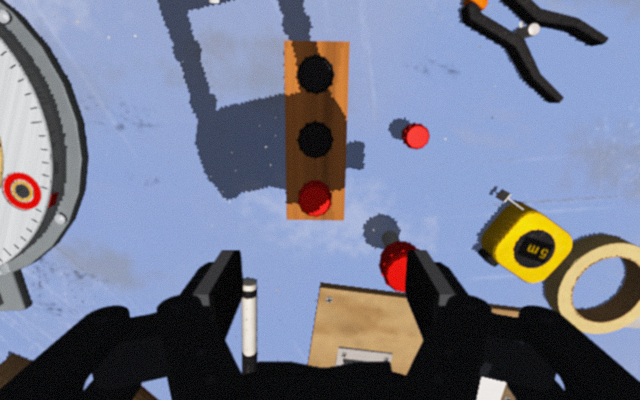

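The wrist view shows the rack with its red knob at (314,198), black knobs at (315,140) and (315,74), and the marker at (250,325).

Run:
```python
from h import *
f=grab_frame("wrist");m=red(f["image"]);print(blobs(m,40)); s=sense();print(s["eef_pos"],s["eef_rot"])
b=[x for x in blobs(m,300) if 280<x[1][0]<340 and 150<x[1][1]<260][0]
print([plane(f,b[1],z).round(4) for z in(.061,.067)])
x0,y0,w,h,_=b[0]
print("left/right mid",plane(f,(x0,b[1][1]),.065),plane(f,(x0+w,b[1][1]),.065))
print("black",plane(f,(315,140),.065),plane(f,(315,74),.065))
```

```text
[([410, 119, 28, 25, 521], [424.1, 130.7]), ([7, 169, 38, 37, 617], [25.4, 187.3]), ([304, 176, 35, 37, 977], [321.7, 193.8]), ([52, 189, 10, 16, 75], [56.4, 196.4]), ([388, 238, 46, 50, 827], [403.6, 258.3])]
[0.51648357 0.31142217 0.22535559] [ 0.32250806 -3.12252565  0.00380795]
[array([0.527 , 0.3092, 0.061 ]), array([0.5254, 0.3089, 0.067 ])]
left/right mid [0.52892261 0.29503561 0.065     ] [0.5230166  0.32262207 0.065     ]
black [0.48484339 0.2949976  0.065     ] [0.43734849 0.28518944 0.065     ]
```

>>> {"op": "play_rows", "data": {"travel": [[0.006, -0.003, 0], [0.006, -0.003, -0.03], [0.006, -0.003, -0.06], [0.006, -0.003, -0.09], [0.006, -0.003, -0.11], [0.006, -0.003, -0.13], [0.006, -0.003, -0.145], [0.006, -0.003, -0.156], [0.006, -0.003, -0.156], [0.006, -0.003, -0.156]], "yaw": [0, 0, 0, 0, 0, 0, 0, 0, 0, 0], "claw": [0.8, 0.8, 0.8, 0.8, 0.8, 0.8, 0.8, 0.8, 0.8, 0.8]}}

```text
time_s: 1.87
eef_pos: [0.5183, 0.3129, 0.0727]
eef_rot: [0.331, -3.124, -0.0]
contact_force: [0.3, 0.1, 0.1]
opening: 0.0685
finger_force: 0.0
```

>>> {"op": "play_rows", "data": {"travel": [[0, 0, 0], [0, 0, 0], [0, 0, 0], [0, 0, 0], [0, 0, 0], [0, 0, 0], [0, 0, 0], [0, 0, 0], [0, 0, 0], [0, 0, 0]], "yaw": [0, 0, 0, 0, 0, 0, 0, 0, 0, 0], "claw": [0.55, 0.4, 0.3, 0.25, 0.2, 0.2, 0.2, 0.2, 0.2, 0.2], "squeeze": 30}}

```text
time_s: 2.7
eef_pos: [0.52, 0.3103, 0.0743]
eef_rot: [-0.329, 3.122, -0.004]
contact_force: [0.6, -9.6, 7.7]
opening: 0.0263
finger_force: 29.2
```

>>> {"op": "play_rows", "data": {"travel": [[0, 0, 0], [0, 0, 0], [0, 0, 0], [0, 0, 0], [0, 0, 0], [0, 0, 0], [0, 0, 0], [0, 0, 0], [0, 0, 0], [0, 0, 0]], "yaw": [0, 0, 0, 0, 0, 0, 0, 0, 0, 0], "claw": [0.6, 0.6, 0.6, 0.6, 0.6, 0.6, 0.6, 0.6, 0.6, 0.6]}}

```text
time_s: 3.53
eef_pos: [0.5186, 0.3124, 0.0724]
eef_rot: [0.33, -3.124, -0.0]
contact_force: [0.9, 0.1, 1.0]
opening: 0.0513
finger_force: 0.0
```

Run:
```python
from h import *
f=grab_frame("wrist");m=red(f["image"]);print(blobs(m,40)); s=sense();print(s["eef_pos"],s["eef_rot"],s["contact_force"],s["dq"])
save(f,"w2")
print(proj(f,(.526,.309,.073)))
```

```text
[([481, 140, 62, 52, 2421], [511.6, 164.8]), ([275, 254, 72, 81, 4464], [310.8, 294.5]), ([455, 370, 36, 30, 709], [468.2, 387.3])]
[0.51860676 0.31243077 0.07243948] [ 3.29624296e-01 -3.12423119e+00 -1.46184515e-04] [-0.21350665  0.05501992  0.06220871] [ 5.33771788e-04 -2.91339441e-04  2.34795649e-04 -3.77958726e-04
  8.81781915e-05  2.21540699e-04]
[310.22377912 306.45644223]
```

View pics/w2.png

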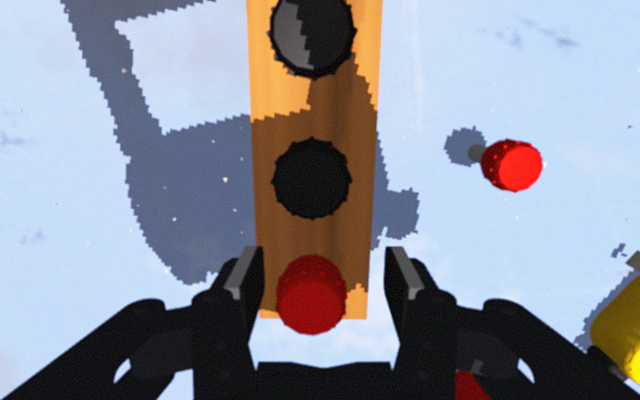

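The knob's top is at about (311,299) and the pad centre at column 324. The arm sits about 5 mm in x and 3 mm in y away from the knob's centre, so I'll correct using the measured pose.

>>> {"op": "play_rows", "data": {"travel": [[0.005, -0.0035, -0.002], [0.005, -0.0035, -0.002], [0.005, -0.0035, -0.002], [0.005, -0.0035, -0.002], [0.005, -0.0035, -0.002], [0.005, -0.0035, -0.002], [0.005, -0.0035, -0.002], [0.005, -0.0035, -0.002], [0.005, -0.0035, -0.002], [0.005, -0.0035, -0.002]], "yaw": [0, 0, 0, 0, 0, 0, 0, 0, 0, 0], "claw": [0.6, 0.6, 0.6, 0.6, 0.6, 0.6, 0.6, 0.6, 0.6, 0.6]}}

```text
time_s: 4.42
eef_pos: [0.5236, 0.3089, 0.0705]
eef_rot: [0.33, -3.124, -0.0]
contact_force: [-0.1, -0.5, -0.0]
opening: 0.0511
finger_force: 0.0
```

Run:
```python
from h import *
f=grab_frame("wrist");m=red(f["image"]);b=max(blobs(m,40),key=lambda x:x[0][4]);print(b); s=sense();print(s["eef_pos"],s["eef_rot"])
x,y,w,h,_=b[0]
print(plane(f,(x+w/2,y+h-w/2),.073))
```

```text
([286, 247, 74, 81, 4634], [322.0, 287.9])
[0.52360114 0.30893748 0.07049008] [-3.29687765e-01  3.12420055e+00  1.76112066e-04]
[0.52247372 0.3086162  0.073     ]
```

>>> {"op": "play_rows", "data": {"travel": [[0, 0, 0], [0, 0, 0], [0, 0, 0], [0, 0, 0], [0, 0, 0], [0, 0, 0], [0, 0, 0], [0, 0, 0], [0, 0, 0], [0, 0, 0]], "yaw": [0, 0, 0, 0, 0, 0, 0, 0, 0, 0], "claw": [0.45, 0.35, 0.3, 0.25, 0.2, 0.2, 0.2, 0.2, 0.2, 0.2], "squeeze": 35}}

```text
time_s: 5.3
eef_pos: [0.5237, 0.3088, 0.0706]
eef_rot: [-0.33, 3.124, -0.0]
contact_force: [0.3, -2.4, 3.4]
opening: 0.026
finger_force: 34.6
```

>>> {"op": "play_rows", "data": {"travel": [[0, 0, 0.005], [0, 0, 0.012], [0, 0, 0.02], [0, 0, 0.03], [0, 0, 0.04], [0, 0, 0.055], [0, 0, 0.07], [0, 0, 0.085], [0, 0, 0.1], [0, 0, 0.11]], "yaw": [0, 0, 0, 0, 0, 0, 0, 0, 0, 0], "claw": [0.2, 0.2, 0.2, 0.2, 0.2, 0.2, 0.2, 0.2, 0.2, 0.2]}}

```text
time_s: 6.13
eef_pos: [0.5241, 0.3092, 0.1832]
eef_rot: [-0.329, 3.121, 0.002]
contact_force: [-0.1, 0.5, -1.9]
opening: 0.0259
finger_force: 34.5
```

>>> {"op": "play_rows", "data": {"travel": [[0.013, -0.03, 0], [0.026, -0.06, 0], [0.041, -0.096, 0], [0.056, -0.132, 0], [0.072, -0.168, 0], [0.087, -0.204, 0], [0.102, -0.24, 0], [0.117, -0.276, 0], [0.133, -0.312, 0], [0.147, -0.345, 0]], "yaw": [0, 0, 0, 0, 0, 0, 0, 0, 0, 0], "claw": [0.2, 0.2, 0.2, 0.2, 0.2, 0.2, 0.2, 0.2, 0.2, 0.2]}}

```text
time_s: 6.97
eef_pos: [0.6712, -0.0385, 0.1811]
eef_rot: [-0.329, 3.124, -0.0]
contact_force: [1.2, 1.1, -1.2]
opening: 0.0258
finger_force: 34.7
```

>>> {"op": "play_rows", "data": {"travel": [[0, 0, -0.005], [0, 0, -0.01], [0, 0, -0.015], [0, 0, -0.02], [0, 0, -0.025], [0, 0, -0.03], [0, 0, -0.03], [0, 0, -0.03], [0, 0, -0.03], [0, 0, -0.03]], "yaw": [0, 0, 0, 0, 0, 0, 0, 0, 0, 0], "claw": [0.2, 0.2, 0.2, 0.2, 0.2, 0.2, 0.2, 0.2, 0.2, 0.2]}}

```text
time_s: 7.8
eef_pos: [0.6708, -0.036, 0.1509]
eef_rot: [-0.33, 3.123, -0.0]
contact_force: [-0.7, 0.3, 0.3]
opening: 0.0257
finger_force: 34.8
```

Run:
```python
from h import *
import pickle
F={n:grab_frame(n) for n in("wrist","side","top")};pickle.dump(F,open("F1.pkl","wb"))
s=sense();print(s["eef_pos"],s["eef_rot"],s["contact_force"])
sd=F["side"]["image"]; print(proj(F["side"],(.6714,-.0355,.061)),proj(F["wrist"],(.6714,-.0355,.061)),proj(F["side"],s["eef_pos"]))
a=cv2.resize(sd[130:250,250:410],None,fx=5,fy=5,interpolation=cv2.INTER_CUBIC)
cv2.imwrite("pics/s3.png",a[:,:,::-1]);save(F["wrist"],"w3")
```

```text
[ 0.67072664 -0.03614163  0.1507705 ] [-3.29381371e-01  3.12377283e+00 -5.92260395e-05] [ 0.39964155 -0.27601678 -0.0402529 ]
[327.03707492 184.93950532] [323.96347086 215.01872347] [327.39412632 150.82102866]
```

View pics/s3.png

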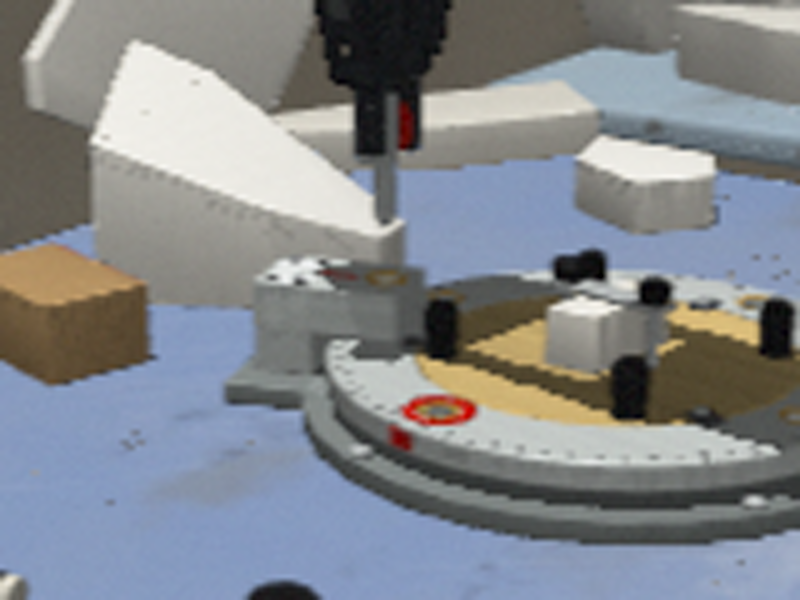

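View pics/w3.png

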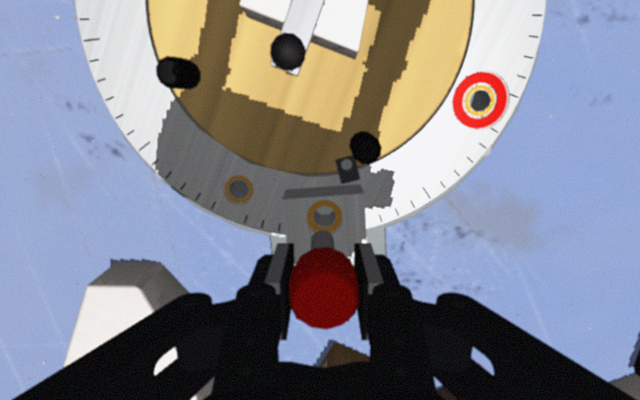

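The wrist view shows the bushing mouth at (324,215), which matches the prediction, and the held knob at about (324,288). The side view shows the pin hanging vertically, its tip at about (327,174).

Run:
```python
from h import *
import pickle
F=pickle.load(open("F1.pkl","rb"));w,s=F["wrist"],F["side"]
b=max(blobs(red(w["image"]),40),key=lambda x:x[0][4]);print(b)
x,y,W,H,_=b[0]; P=plane(w,(x+W/2,y+H-W/2),.1532);print("knob top",P,"left/right widths",plane(w,(x,y+H-W/2),.1532),plane(w,(x+W,y+H-W/2),.1532))
tz=.1508-.0606
for x0 in(.669,.671,.673):
  print(x0,proj(s,(x0,-.036,tz)),proj(s,(x0,-.036,tz+.03)),proj(w,(x0,-.036,tz)),proj(w,(x0,-.036,.1532)))
g=cv2.cvtColor(s["image"],cv2.COLOR_RGB2GRAY);print(g[160:180:2,320:336])
print(cv2.cvtColor(w["image"],cv2.COLOR_RGB2GRAY)[226:250:3,302:344])
```

```text
([289, 247, 69, 81, 4416], [323.4, 288.2])
knob top [ 0.67079301 -0.03585542  0.1532    ] left/right widths [ 0.67344208 -0.0482169   0.1532    ] [ 0.6681614  -0.02349119  0.1532    ]
0.669 [327.91318709 174.1854234 ] [327.91942045 162.78687754] [324.01710351 228.10417878] [324.13730033 289.17094311]
0.671 [327.2734126  174.06172076] [327.27286997 162.67435172] [323.23607474 231.5349561 ] [322.99637107 293.91618555]
0.673 [326.635026   173.93828282] [326.62773644 162.5620675 ] [322.45948317 234.94609831] [321.86515574 298.62019349]
[[113  46  24  21  20  21  29  69  86 107 135 116 108 135 136 136]
 [134 118  93  91  91  92  92  93  92 109 132 134 133 133 132 132]
 [132 152 151 152 129  90  97  97 102 133 151 151 148 150 151 150]
 [207 160 152 156 130  91 101  97  97 127 153 153 154 151 152 153]
 [224 223 213 182 134 103  99  98  96 126 153 152 154 153 152 151]
 [227 225 223 222 185 101  99  97  96 126 151 153 152 152 154 150]
 [228 229 228 226 191 111 100  98  97 126 153 151 151 151 152 149]
 [228 229 229 228 225 183  94  93 161 216 191 150 152 154 153 153]
 [169 187 217 228 227 225 
[... 809 characters left out ...]
 [101 100  98 100 103 108 104 100  94  71  65  58  52  53  59  58  64  58
   55  60  61  58  62  58  56  58  56  58  55  51  64  84 100 105 103 104
  110 104 106 109  99  99]
 [107 100 105 101 102 104 108 101  93  73  52  50  58  58  58  60  61  55
   58  64  57  60  54  59  61  58  63  57  53  51  53  68  91 106 106 105
  103 105 102 102 101 104]
 [101  98 105 105 100 108 110  99  90  71  52  53  56  58  61  66  57  61
   57  55  57  58  62  54  59  58  58  57  57  51  51  65  91 104 106 103
  105 105  99 100 104 100]
 [101 103 102 101 103 104 107 105  85  63  51  52  59  53  50  52  49  49
   46  49  48  46  39  43  39  37  43  39  48  50  46  60  75 101 105 103
  107 107 103 104  98 103]]
```

>>> {"op": "play_rows", "data": {"travel": [[0.0005, 0.0005, -0.005], [0.0005, 0.0005, -0.01], [0.0005, 0.0005, -0.015], [0.0005, 0.0005, -0.02], [0.0005, 0.0005, -0.024], [0.0005, 0.0005, -0.027], [0.0005, 0.0005, -0.029], [0.0005, 0.0005, -0.031], [0.0005, 0.0005, -0.033], [0.0005, 0.0005, -0.033]], "yaw": [0, 0, 0, 0, 0, 0, 0, 0, 0, 0], "claw": [0.2, 0.2, 0.2, 0.2, 0.2, 0.2, 0.2, 0.2, 0.2, 0.2]}}

```text
time_s: 8.78
eef_pos: [0.6709, -0.0355, 0.1173]
eef_rot: [0.33, -3.124, -0.0]
contact_force: [-1.2, 0.5, -1.4]
opening: 0.026
finger_force: 34.8
```

Tip at about 57 mm, inside the mouth, and no force so far. I'll go on down slowly.

>>> {"op": "play_rows", "data": {"travel": [[0, 0, -0.001], [0, 0, -0.002], [0, 0, -0.003], [0, 0, -0.004], [0, 0, -0.005], [0, 0, -0.006], [0, 0, -0.007], [0, 0, -0.008], [0, 0, -0.008], [0, 0, -0.008]], "yaw": [0, 0, 0, 0, 0, 0, 0, 0, 0, 0], "claw": [0.2, 0.2, 0.2, 0.2, 0.2, 0.2, 0.2, 0.2, 0.2, 0.2]}}

```text
time_s: 9.62
eef_pos: [0.6708, -0.0354, 0.1091]
eef_rot: [0.33, -3.123, -0.001]
contact_force: [-4.8, 1.3, 0.8]
opening: 0.026
finger_force: 34.8
```

>>> {"op": "play_rows", "data": {"travel": [[-0.0005, 0, 0], [-0.001, 0, 0], [-0.001, 0, -0.001], [-0.001, 0, -0.003], [-0.001, 0, -0.005], [-0.001, 0, -0.007], [-0.001, 0, -0.008], [-0.001, 0, -0.009], [-0.001, 0, -0.009], [-0.001, 0, -0.009]], "yaw": [0, 0, 0, 0, 0, 0, 0, 0, 0, 0], "claw": [0.2, 0.2, 0.2, 0.2, 0.2, 0.2, 0.2, 0.2, 0.2, 0.2]}}

```text
time_s: 10.45
eef_pos: [0.6701, -0.0357, 0.1002]
eef_rot: [0.329, -3.124, -0.0]
contact_force: [-1.6, 1.2, -1.7]
opening: 0.0264
finger_force: 34.9
```

>>> {"op": "play_rows", "data": {"travel": [[0, 0, -0.0005], [0, 0, -0.001], [0, 0, -0.0015], [0, 0, -0.002], [0, 0, -0.0025], [0, 0, -0.003], [0, 0, -0.0035], [0, 0, -0.004], [0, 0, -0.004], [0, 0, -0.004]], "yaw": [0, 0, 0, 0, 0, 0, 0, 0, 0, 0], "claw": [0.2, 0.2, 0.2, 0.2, 0.2, 0.2, 0.2, 0.2, 0.2, 0.2]}}

```text
time_s: 11.28
eef_pos: [0.6701, -0.0356, 0.0963]
eef_rot: [-0.33, 3.124, 0.0]
contact_force: [-3.5, 1.6, -0.4]
opening: 0.026
finger_force: 34.9
```

>>> {"op": "play_rows", "data": {"travel": [[0, 0, 0], [0, 0, 0], [0, 0, 0], [0, 0, 0], [0, 0, 0], [0, 0, 0], [0, 0, 0], [0, 0, 0], [0, 0, 0], [0, 0, 0]], "yaw": [0, 0, 0, 0, 0, 0, 0, 0, 0, 0], "claw": [0.33, 0.36, 0.4, 0.45, 0.5, 0.55, 0.6, 0.6, 0.6, 0.6]}}

```text
time_s: 12.12
eef_pos: [0.6701, -0.0356, 0.0965]
eef_rot: [-0.329, 3.124, 0.0]
contact_force: [0.6, -0.4, -0.8]
opening: 0.0515
finger_force: 0.0
```

Run:
```python
from h import *
f=grab_frame("side");t=grab_frame("top");s=sense();print(s["eef_pos"],s["contact_force"],s["opening"])
print(proj(f,(.6714,-.0355,.085)),blobs(red(f["image"]),8))
a=cv2.resize(f["image"][130:250,250:410],None,fx=5,fy=5,interpolation=cv2.INTER_CUBIC)
cv2.imwrite("pics/s4.png",a[:,:,::-1])
```

```text
[ 0.67011347 -0.03558712  0.09646503] [ 1.16617459 -0.06589779 -0.15923845] 0.050983272363483004
[327.0344639  176.03151627] [([547, 133, 12, 5, 39], [553.1, 135.3]), ([142, 173, 11, 18, 102], [146.2, 184.0]), ([328, 172, 5, 10, 44], [329.8, 176.2]), ([169, 188, 13, 39, 375], [174.4, 205.5]), ([331, 209, 14, 6, 38], [337.5, 211.7]), ([328, 215, 4, 5, 14], [329.4, 217.2]), ([216, 245, 24, 26, 512], [227.4, 257.6]), ([276, 284, 15, 16, 185], [282.7, 291.2])]
```

View pics/s4.png

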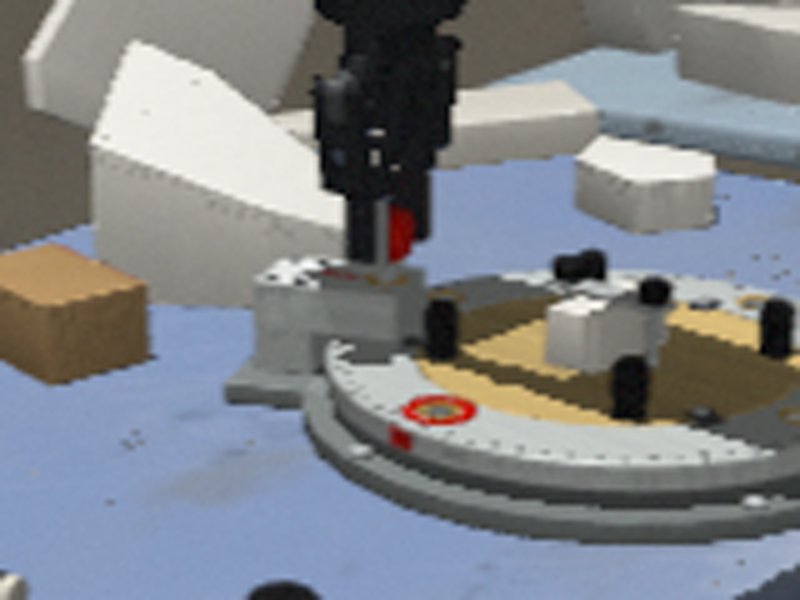

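The side view shows the fingers open around the red knob, with the pin standing in the bushing and the knob a little above the bracket. I'll lift, shut the gripper and go behind post_b.

>>> {"op": "play_rows", "data": {"travel": [[0, 0, 0.005], [0, 0, 0.015], [0, 0, 0.03], [0, 0, 0.05], [0, 0, 0.07], [0, 0, 0.08], [-0.03, -0.021, 0.08], [-0.06, -0.042, 0.08], [-0.09, -0.063, 0.08], [-0.12, -0.084, 0.08]], "yaw": [0, 0, 0, 0, 0, 0, 0.09, 0.18, 0.27, 0.36], "claw": [0.7, 0.7, 0.7, 0.7, 0.7, 0.7, 0.4, 0.2, 0, 0]}}

```text
time_s: 13.05
eef_pos: [0.5487, -0.1201, 0.1768]
eef_rot: [-0.891, 3.012, -0.001]
contact_force: [0.4, -0.5, -0.3]
opening: 0.0112
finger_force: 0.0
```

>>> {"op": "play_rows", "data": {"travel": [[-0.02, -0.014, 0], [-0.0405, -0.028, 0], [-0.0405, -0.028, 0], [-0.0405, -0.028, 0], [-0.0405, -0.028, 0], [-0.0405, -0.028, 0], [-0.0405, -0.028, 0], [-0.0405, -0.028, 0], [-0.0405, -0.028, 0], [-0.0405, -0.028, 0]], "yaw": [0, 0, 0, 0, 0, 0, 0, 0, 0, 0], "claw": [0, 0, 0, 0, 0, 0, 0, 0, 0, 0]}}

```text
time_s: 13.88
eef_pos: [0.5098, -0.1473, 0.1763]
eef_rot: [0.884, -3.014, -0.0]
contact_force: [-0.2, 0.7, -0.3]
opening: -0.0002
finger_force: 0.0
```

Run:
```python
from h import *
import pickle
F={n:grab_frame(n) for n in("wrist","side","top")};pickle.dump(F,open("F2.pkl","wb"))
s=sense();print(s["eef_pos"],s["eef_rot"],s["contact_force"],s["opening"])
sd,w,t=F["side"],F["wrist"],F["top"]
for z in(.085,.073): print("exp knob ctr side",proj(sd,(.6714,-.0355,z)),"top",proj(t,(.6714,-.0355,z)))
print([b for b in blobs(red(sd["image"]),20) if 315<b[1][0]<340 and b[1][1]<205]);print([b for b in blobs(red(t["image"]),10) if 340<b[1][0]<400])
P=np.array([.4879,-.1141,.062]);print("post_b exp in wrist",proj(w,P),"top",proj(t,P))
C=np.array([.5585,-.0686]);p0=P[:2]-C;u=np.array([p0[1],-p0[0]])/.084
for d in(.04,.03,.025):
  print(d,(C+p0-d*u).round(4))
save(w,"w5")
```

```text
[ 0.50967529 -0.14748832  0.17638877] [ 8.83856436e-01 -3.01457652e+00 -2.87986317e-04] [-0.18840716  0.43209697  0.19869772] 2.6130926736170187e-05
exp knob ctr side [327.0344639  176.03151627] top [384.2645544  161.25350958]
exp knob ctr side [327.03575615 180.50406254] top [383.61944846 162.46797122]
[([322, 171, 10, 12, 94], [326.6, 176.3])]
[([381, 156, 8, 10, 69], [384.4, 160.7]), ([347, 194, 12, 11, 52], [352.3, 199.0])]
post_b exp in wrist [382.08242549 201.95138928] top [417.01166245 232.88099644]
0.04 [ 0.5096 -0.1477]
0.03 [ 0.5042 -0.1393]
0.025 [ 0.5014 -0.1351]
```

View pics/w5.png

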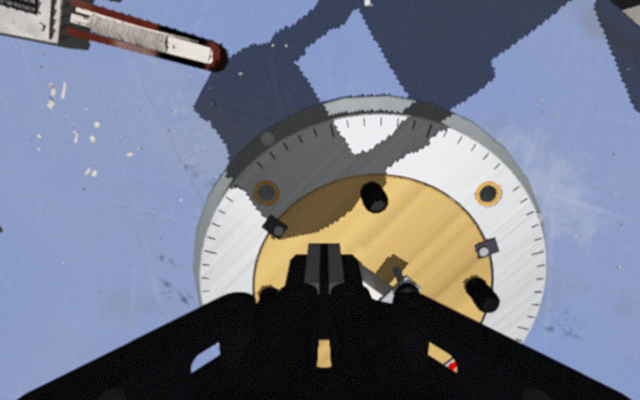

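The pin is riding as expected: the knob's centre is at side (326.6,176.3) against a predicted (327,176). post_b's top is at about wrist (376,203), near the predicted place. I'll descend behind it.

>>> {"op": "play_rows", "data": {"travel": [[0, 0, -0.02], [0, 0, -0.04], [0, 0, -0.06], [0, 0, -0.08], [0, 0, -0.09], [0, 0, -0.1], [0, 0, -0.106], [0, 0, -0.106], [0, 0, -0.106], [0, 0, -0.106]], "yaw": [0, 0, 0, 0, 0, 0, 0, 0, 0, 0], "claw": [0, 0, 0, 0, 0, 0, 0, 0, 0, 0]}}

```text
time_s: 14.87
eef_pos: [0.5102, -0.1478, 0.0713]
eef_rot: [-0.883, 3.014, -0.002]
contact_force: [-0.2, 0.5, -1.0]
opening: 0.0001
finger_force: 0.0
```

```bash
cat > path.py <<'E'
from h import *
import sys
# shifts from commanded pose at swept angle a0 to a1 (rad, about the axis) at 10 rows
C=np.array([.5585,-.0686]);P=np.array([.5096,-.1477])-C
def pos(a): c,s=np.cos(a),np.sin(a); return C+np.array([[c,s],[-s,c]])@P
if __name__=="__main__":
    a0,a1,n=map(float,sys.argv[1:4])
    a=np.minimum(a0+(a1-a0)*np.arange(1,11)/n,a1)
    print([[round(float(v),4) for v in pos(x)-pos(a0)]+[0] for x in a]); print((a0-a).round(3).tolist())
E
python3 path.py 0 0.25 10; python3 path.py 0.25 0.45 10;python3 path.py 0.45 0.65 10; python3 -c "
from h import *;s=sense();print(s['eef_pos'],s['contact_force'])"
```

```text
[[-0.002, 0.0012, 0], [-0.0039, 0.0025, 0], [-0.0058, 0.0039, 0], [-0.0077, 0.0053, 0], [-0.0095, 0.0067, 0], [-0.0113, 0.0082, 0], [-0.013, 0.0097, 0], [-0.0147, 0.0113, 0], [-0.0164, 0.0129, 0], [-0.018, 0.0146, 0]]
[-0.025, -0.05, -0.075, -0.1, -0.125, -0.15, -0.175, -0.2, -0.225, -0.25]
[[-0.0013, 0.0014, 0], [-0.0025, 0.0027, 0], [-0.0037, 0.0041, 0], [-0.0049, 0.0056, 0], [-0.0061, 0.007, 0], [-0.0072, 0.0085, 0], [-0.0084, 0.01, 0], [-0.0094, 0.0115, 0], [-0.0105, 0.013, 0], [-0.0115, 0.0146, 0]]
[-0.02, -0.04, -0.06, -0.08, -0.1, -0.12, -0.14, -0.16, -0.18, -0.2]
[[-0.001, 0.0016, 0], [-0.0019, 0.0032, 0], [-0.0029, 0.0048, 0], [-0.0037, 0.0064, 0], [-0.0046, 0.0081, 0], [-0.0054, 0.0097, 0], [-0.0062, 0.0114, 0], [-0.007, 0.0131, 0], [-0.0077, 0.0148, 0], [-0.0084, 0.0166, 0]]
[-0.02, -0.04, -0.06, -0.08, -0.1, -0.12, -0.14, -0.16, -0.18, -0.2]
[ 0.51019782 -0.14783931  0.07133376] [-0.21726012  0.45306403 -1.02585741]
```

>>> {"op": "play_rows", "data": {"travel": [[-0.002, 0.0012, 0], [-0.0039, 0.0025, 0], [-0.0058, 0.0039, 0], [-0.0077, 0.0053, 0], [-0.009, 0.0063, 0], [-0.0102, 0.0073, 0], [-0.0113, 0.0082, 0], [-0.0123, 0.0091, 0], [-0.013, 0.0097, 0], [-0.013, 0.0097, 0]], "yaw": [-0.025, -0.05, -0.075, -0.1, -0.12, -0.135, -0.15, -0.165, -0.175, -0.175], "claw": [0, 0, 0, 0, 0, 0, 0, 0, 0, 0]}}

```text
time_s: 15.7
eef_pos: [0.4971, -0.1382, 0.0708]
eef_rot: [-0.616, 3.08, -0.002]
contact_force: [1.5, -0.6, 0.6]
opening: -0.0002
finger_force: 0.9
```

```bash
python3 path.py 0.175 0.355 10; python3 path.py 0.355 0.555 10;python3 path.py 0.555 0.755 10;python3 path.py 0.755 0.955 10; python3 -c "
from h import *;s=sense();print(s['eef_pos'],s['contact_force'])"
```

```text
[[-0.0012, 0.0011, 0], [-0.0025, 0.0023, 0], [-0.0037, 0.0034, 0], [-0.0048, 0.0046, 0], [-0.006, 0.0058, 0], [-0.0071, 0.0071, 0], [-0.0082, 0.0083, 0], [-0.0093, 0.0096, 0], [-0.0104, 0.0109, 0], [-0.0114, 0.0122, 0]]
[-0.018, -0.036, -0.054, -0.072, -0.09, -0.108, -0.126, -0.144, -0.162, -0.18]
[[-0.0011, 0.0015, 0], [-0.0022, 0.003, 0], [-0.0033, 0.0045, 0], [-0.0043, 0.006, 0], [-0.0053, 0.0076, 0], [-0.0063, 0.0092, 0], [-0.0073, 0.0108, 0], [-0.0082, 0.0124, 0], [-0.0091, 0.0141, 0], [-0.0099, 0.0157, 0]]
[-0.02, -0.04, -0.06, -0.08, -0.1, -0.12, -0.14, -0.16, -0.18, -0.2]
[[-0.0008, 0.0017, 0], [-0.0016, 0.0034, 0], [-0.0023, 0.0051, 0], [-0.003, 0.0068, 0], [-0.0037, 0.0085, 0], [-0.0044, 0.0103, 0], [-0.005, 0.012, 0], [-0.0055, 0.0138, 0], [-0.0061, 0.0156, 0], [-0.0066, 0.0174, 0]]
[-0.02, -0.04, -0.06, -0.08, -0.1, -0.12, -0.14, -0.16, -0.18, -0.2]
[[-0.0005, 0.0018, 0], [-0.0009, 0.0036, 0], [-0.0013, 0.0054, 0], [-0.0016, 0.0073, 0], [-0.002, 0.0091, 0], [-0.0022, 0.0109, 0], [-0.0025, 0.0128, 0], [-0.0027, 0.0146, 0], [-0.0029, 0.0165, 0], [-0.003, 0.0183, 0]]
[-0.02, -0.04, -0.06, -0.08, -0.1, -0.12, -0.14, -0.16, -0.18, -0.2]
[ 0.4970663  -0.13824112  0.07078801] [ 1.49171344 -0.58690395  0.63061397]
```

Contact has probably begun (finger force 0.9 N). I'll keep pushing slowly.

>>> {"op": "play_rows", "data": {"travel": [[-0.0012, 0.0011, 0], [-0.0025, 0.0023, 0], [-0.0037, 0.0034, 0], [-0.0048, 0.0046, 0], [-0.006, 0.0058, 0], [-0.0071, 0.0071, 0], [-0.0082, 0.0083, 0], [-0.0093, 0.0096, 0], [-0.0104, 0.0109, 0], [-0.0114, 0.0122, 0]], "yaw": [-0.018, -0.036, -0.054, -0.072, -0.09, -0.108, -0.126, -0.144, -0.162, -0.18], "claw": [0, 0, 0, 0, 0, 0, 0, 0, 0, 0]}}

```text
time_s: 16.53
eef_pos: [0.4851, -0.1255, 0.0705]
eef_rot: [0.335, -3.124, -0.0]
contact_force: [1.3, -2.1, 2.8]
opening: -0.0002
finger_force: 1.6
```

```bash
cat > chk.py <<'E'
from h import *
t=grab_frame("top");s=sense();C=np.array([.5585,-.0686])
print(s["time_s"],s["eef_pos"],s["contact_force"],s["finger_force"])
for b in blobs(red(t["image"]),15):
    p=plane(t,b[1],.034)[:2]
    if abs(np.linalg.norm(p-C)-.118)<.012 : print("red",b, "angle",np.arctan2(*(p-C)[::-1])-.285)
E
python3 chk.py
```

```text
16.5833 [ 0.48470996 -0.12520361  0.07036026] [ 0.90595601 -2.36512482  1.96796126] 1.0954168438911438
red ([379, 157, 9, 10, 71], [383.0, 161.3]) angle -0.06109477542278055
red ([349, 186, 12, 11, 54], [354.5, 190.9]) angle 0.8770564649224155
```

>>> {"op": "play_rows", "data": {"travel": [[-0.0011, 0.0015, 0], [-0.0022, 0.003, 0], [-0.0033, 0.0045, 0], [-0.0043, 0.006, 0], [-0.0053, 0.0076, 0], [-0.0063, 0.0092, 0], [-0.0073, 0.0108, 0], [-0.0082, 0.0124, 0], [-0.0091, 0.0141, 0], [-0.0099, 0.0157, 0]], "yaw": [-0.02, -0.04, -0.06, -0.08, -0.1, -0.12, -0.14, -0.16, -0.18, -0.2], "claw": [0, 0, 0, 0, 0, 0, 0, 0, 0, 0]}}

```text
time_s: 17.42
eef_pos: [0.4751, -0.1098, 0.0704]
eef_rot: [0.021, -3.141, -0.0]
contact_force: [0.1, -2.9, 0.1]
opening: 0.0
finger_force: 1.6
```

>>> {"op": "play_rows", "data": {"travel": [[-0.0008, 0.0017, 0], [-0.0016, 0.0034, 0], [-0.0023, 0.0051, 0], [-0.003, 0.0068, 0], [-0.0037, 0.0085, 0], [-0.0044, 0.0103, 0], [-0.005, 0.012, 0], [-0.0055, 0.0138, 0], [-0.0061, 0.0156, 0], [-0.0066, 0.0174, 0]], "yaw": [-0.02, -0.04, -0.06, -0.08, -0.1, -0.12, -0.14, -0.16, -0.18, -0.2], "claw": [0, 0, 0, 0, 0, 0, 0, 0, 0, 0]}}

```text
time_s: 18.25
eef_pos: [0.4686, -0.0924, 0.0704]
eef_rot: [-0.293, -3.128, -0.0]
contact_force: [0.8, -3.0, 1.2]
opening: 0.0001
finger_force: 1.7
```

```bash
python3 chk.py; python3 path.py .755 .955 10; python3 path.py .955 1.055 10
```

```text
18.3 [ 0.46842421 -0.09200914  0.07039916] [-0.04050988 -0.35669403  0.61381934] 0.5366070941090584
red ([379, 157, 9, 10, 71], [383.0, 161.3]) angle -0.06109477542278055
red ([359, 171, 11, 12, 55], [364.3, 176.3]) angle 0.46695829687718
[[-0.0005, 0.0018, 0], [-0.0009, 0.0036, 0], [-0.0013, 0.0054, 0], [-0.0016, 0.0073, 0], [-0.002, 0.0091, 0], [-0.0022, 0.0109, 0], [-0.0025, 0.0128, 0], [-0.0027, 0.0146, 0], [-0.0029, 0.0165, 0], [-0.003, 0.0183, 0]]
[-0.02, -0.04, -0.06, -0.08, -0.1, -0.12, -0.14, -0.16, -0.18, -0.2]
[[-0.0001, 0.0009, 0], [-0.0001, 0.0019, 0], [-0.0001, 0.0028, 0], [-0.0002, 0.0037, 0], [-0.0002, 0.0046, 0], [-0.0002, 0.0056, 0], [-0.0002, 0.0065, 0], [-0.0002, 0.0074, 0], [-0.0001, 0.0084, 0], [-0.0001, 0.0093, 0]]
[-0.01, -0.02, -0.03, -0.04, -0.05, -0.06, -0.07, -0.08, -0.09, -0.1]
```

>>> {"op": "play_rows", "data": {"travel": [[-0.0005, 0.0018, 0], [-0.0009, 0.0036, 0], [-0.0013, 0.0054, 0], [-0.0016, 0.0073, 0], [-0.002, 0.0091, 0], [-0.0022, 0.0109, 0], [-0.0025, 0.0128, 0], [-0.0027, 0.0146, 0], [-0.0029, 0.0165, 0], [-0.003, 0.0183, 0]], "yaw": [-0.02, -0.04, -0.06, -0.08, -0.1, -0.12, -0.14, -0.16, -0.18, -0.2], "claw": [0, 0, 0, 0, 0, 0, 0, 0, 0, 0]}}

```text
time_s: 19.13
eef_pos: [0.4656, -0.0741, 0.0704]
eef_rot: [-0.604, -3.083, -0.0]
contact_force: [-0.7, -3.2, 0.7]
opening: -0.0001
finger_force: 1.7
```

>>> {"op": "play_rows", "data": {"travel": [[-0.0001, 0.0009, 0], [-0.0001, 0.0019, 0], [-0.0001, 0.0028, 0], [-0.0002, 0.0037, 0], [-0.0002, 0.0046, 0], [-0.0002, 0.0056, 0], [-0.0002, 0.0065, 0], [-0.0002, 0.0074, 0], [-0.0001, 0.0084, 0], [-0.0001, 0.0093, 0]], "yaw": [-0.01, -0.02, -0.03, -0.04, -0.05, -0.06, -0.07, -0.08, -0.09, -0.1], "claw": [0, 0, 0, 0, 0, 0, 0, 0, 0, 0]}}

```text
time_s: 19.97
eef_pos: [0.4655, -0.0649, 0.0705]
eef_rot: [-0.756, -3.049, -0.0]
contact_force: [-1.2, -2.4, 0.6]
opening: -0.0
finger_force: 1.6
```

```bash
python3 chk.py; python3 path.py 1.055 1.105 10; python3 path.py 1.105 1.13 10;python3 path.py 1.13 1.155 10;python3 path.py 1.155 1.18 10
```

```text
20.0167 [ 0.46552339 -0.06469792  0.07044955] [-0.61689184 -2.48321859  0.23110988] 1.0648784413933754
red ([379, 157, 9, 10, 71], [383.0, 161.3]) angle -0.06109477542278055
red ([369, 166, 9, 9, 28], [372.1, 171.2]) angle 0.25034690301769263
[[0.0, 0.0005, 0], [0.0, 0.0009, 0], [0.0001, 0.0014, 0], [0.0001, 0.0019, 0], [0.0001, 0.0023, 0], [0.0001, 0.0028, 0], [0.0002, 0.0032, 0], [0.0002, 0.0037, 0], [0.0003, 0.0042, 0], [0.0003, 0.0046, 0]]
[-0.005, -0.01, -0.015, -0.02, -0.025, -0.03, -0.035, -0.04, -0.045, -0.05]
[[0.0, 0.0002, 0], [0.0, 0.0005, 0], [0.0001, 0.0007, 0], [0.0001, 0.0009, 0], [0.0001, 0.0012, 0], [0.0001, 0.0014, 0], [0.0002, 0.0016, 0], [0.0002, 0.0019, 0], [0.0002, 0.0021, 0], [0.0002, 0.0023, 0]]
[-0.002, -0.005, -0.008, -0.01, -0.012, -0.015, -0.017, -0.02, -0.022, -0.025]
[[0.0, 0.0002, 0], [0.0001, 0.0005, 0], [0.0001, 0.0007, 0], [0.0001, 0.0009, 0], [0.0001, 0.0012, 0], [0.0002, 0.0014, 0], [0.0002, 0.0016, 0], [0.0002, 0.0018, 0], [0.0003, 0.0021, 0], [0.0003, 0.0023, 0]]
[-0.002, -0.005, -0.008, -0.01, -0.013, -0.015, -0.018, -0.02, -0.023, -0.025]
[[0.0, 0.0002, 0], [0.0001, 0.0005, 0], [0.0001, 0.0007, 0], [0.0001, 0.0009, 0], [0.0002, 0.0012, 0], [0.0002, 0.0014, 0], [0.0002, 0.0016, 0], [0.0003, 0.0018, 0], [0.0003, 0.0021, 0], [0.0003, 0.0023, 0]]
[-0.002, -0.005, -0.008, -0.01, -0.012, -0.015, -0.017, -0.02, -0.022, -0.025]
```

>>> {"op": "play_rows", "data": {"travel": [[0, 0.0005, 0], [0, 0.0009, 0], [0.0001, 0.0014, 0], [0.0001, 0.0019, 0], [0.0001, 0.0023, 0], [0.0001, 0.0028, 0], [0.0002, 0.0032, 0], [0.0002, 0.0037, 0], [0.0003, 0.0042, 0], [0.0003, 0.0046, 0]], "yaw": [-0.005, -0.01, -0.015, -0.02, -0.025, -0.03, -0.035, -0.04, -0.045, -0.05], "claw": [0, 0, 0, 0, 0, 0, 0, 0, 0, 0]}}

```text
time_s: 20.85
eef_pos: [0.4658, -0.0603, 0.0704]
eef_rot: [-0.831, -3.03, -0.0]
contact_force: [-1.4, -3.4, -0.8]
opening: 0.0004
finger_force: 1.7
```

>>> {"op": "play_rows", "data": {"travel": [[0, 0.0002, 0], [0, 0.0005, 0], [0.0001, 0.0007, 0], [0.0001, 0.0009, 0], [0.0001, 0.0012, 0], [0.0001, 0.0014, 0], [0.0002, 0.0016, 0], [0.0002, 0.0019, 0], [0.0002, 0.0021, 0], [0.0002, 0.0023, 0]], "yaw": [-0.002, -0.005, -0.008, -0.01, -0.012, -0.015, -0.017, -0.02, -0.022, -0.025], "claw": [0, 0, 0, 0, 0, 0, 0, 0, 0, 0]}}

```text
time_s: 21.68
eef_pos: [0.4661, -0.058, 0.0704]
eef_rot: [-0.868, -3.019, -0.0]
contact_force: [-1.5, -2.6, -0.0]
opening: 0.0
finger_force: 1.7
```

>>> {"op": "play_rows", "data": {"travel": [[0, 0.0002, 0], [0.0001, 0.0005, 0], [0.0001, 0.0007, 0], [0.0001, 0.0009, 0], [0.0001, 0.0012, 0], [0.0002, 0.0014, 0], [0.0002, 0.0016, 0], [0.0002, 0.0018, 0], [0.0003, 0.0021, 0], [0.0003, 0.0023, 0]], "yaw": [-0.002, -0.005, -0.008, -0.01, -0.013, -0.015, -0.018, -0.02, -0.023, -0.025], "claw": [0, 0, 0, 0, 0, 0, 0, 0, 0, 0]}}

```text
time_s: 22.52
eef_pos: [0.4664, -0.0557, 0.0705]
eef_rot: [-0.906, -3.008, -0.0]
contact_force: [-2.1, -2.1, 0.0]
opening: -0.0002
finger_force: 1.7
```

```bash
cat > pin.py <<'E'
from h import *
s=sense();f=grab_frame("side");print(s["time_s"],s["eef_pos"],s["contact_force"],s["finger_force"])
print([b for b in blobs(red(f["image"]),20) if 315<b[1][0]<340 and b[1][1]<205],"ride row 176.3, home",proj(f,(.6714,-.0355,.073)))
E
python3 pin.py; python3 path.py 1.18 1.205 10;python3 path.py 1.205 1.23 10;python3 path.py 1.23 1.255 10
```

```text
22.5167 [ 0.46638099 -0.05574264  0.0704697 ] [-2.12536244 -2.11644513  0.00381413] 1.7229150608181953
[([322, 172, 10, 11, 97], [326.4, 176.8])] ride row 176.3, home [327.03575615 180.50406254]
[[0.0, 0.0002, 0], [0.0001, 0.0005, 0], [0.0001, 0.0007, 0], [0.0002, 0.0009, 0], [0.0002, 0.0011, 0], [0.0002, 0.0014, 0], [0.0003, 0.0016, 0], [0.0003, 0.0018, 0], [0.0004, 0.0021, 0], [0.0004, 0.0023, 0]]
[-0.002, -0.005, -0.008, -0.01, -0.012, -0.015, -0.018, -0.02, -0.023, -0.025]
[[0.0, 0.0002, 0], [0.0001, 0.0005, 0], [0.0001, 0.0007, 0], [0.0002, 0.0009, 0], [0.0002, 0.0011, 0], [0.0003, 0.0014, 0], [0.0003, 0.0016, 0], [0.0004, 0.0018, 0], [0.0004, 0.0021, 0], [0.0005, 0.0023, 0]]
[-0.002, -0.005, -0.008, -0.01, -0.012, -0.015, -0.017, -0.02, -0.022, -0.025]
[[0.0, 0.0002, 0], [0.0001, 0.0005, 0], [0.0001, 0.0007, 0], [0.0002, 0.0009, 0], [0.0003, 0.0011, 0], [0.0003, 0.0014, 0], [0.0004, 0.0016, 0], [0.0004, 0.0018, 0], [0.0005, 0.002, 0], [0.0005, 0.0023, 0]]
[-0.002, -0.005, -0.008, -0.01, -0.012, -0.015, -0.017, -0.02, -0.022, -0.025]
```

>>> {"op": "play_rows", "data": {"travel": [[0, 0.0002, 0], [0.0001, 0.0005, 0], [0.0001, 0.0007, 0], [0.0001, 0.0009, 0], [0.0002, 0.0012, 0], [0.0002, 0.0014, 0], [0.0002, 0.0016, 0], [0.0003, 0.0018, 0], [0.0003, 0.0021, 0], [0.0003, 0.0023, 0]], "yaw": [-0.002, -0.005, -0.008, -0.01, -0.012, -0.015, -0.017, -0.02, -0.022, -0.025], "claw": [0, 0, 0, 0, 0, 0, 0, 0, 0, 0]}}

```text
time_s: 23.4
eef_pos: [0.4667, -0.0534, 0.0705]
eef_rot: [0.943, 2.997, 0.0]
contact_force: [-2.2, -1.6, 0.0]
opening: 0.0001
finger_force: 1.3
```

```bash
python3 pin.py
```

```text
23.4 [ 0.46672249 -0.05344368  0.07047543] [-2.21082579 -1.55749164  0.03486115] 1.2669150531291962
[([322, 172, 10, 11, 97], [326.6, 176.8])] ride row 176.3, home [327.03575615 180.50406254]
```

>>> {"op": "play_rows", "data": {"travel": [[0, 0.0002, 0], [0.0001, 0.0005, 0], [0.0001, 0.0007, 0], [0.0002, 0.0009, 0], [0.0002, 0.0011, 0], [0.0002, 0.0014, 0], [0.0003, 0.0016, 0], [0.0003, 0.0018, 0], [0.0004, 0.0021, 0], [0.0004, 0.0023, 0]], "yaw": [-0.002, -0.005, -0.008, -0.01, -0.012, -0.015, -0.018, -0.02, -0.023, -0.025], "claw": [0, 0, 0, 0, 0, 0, 0, 0, 0, 0]}}

```text
time_s: 24.28
eef_pos: [0.4672, -0.0512, 0.0705]
eef_rot: [0.981, 2.984, 0.0]
contact_force: [-2.9, -1.8, 0.3]
opening: -0.0002
finger_force: 1.2
```

```bash
python3 pin.py
```

```text
24.2833 [ 0.46715531 -0.05115295  0.07049128] [-2.88482785 -1.76150161  0.28795406] 1.2227682396769524
[([322, 172, 10, 11, 96], [326.6, 176.8])] ride row 176.3, home [327.03575615 180.50406254]
```

>>> {"op": "play_rows", "data": {"travel": [[0, 0.0002, 0], [0.0001, 0.0005, 0], [0.0001, 0.0007, 0], [0.0002, 0.0009, 0], [0.0002, 0.0011, 0], [0.0003, 0.0014, 0], [0.0003, 0.0016, 0], [0.0004, 0.0018, 0], [0.0004, 0.0021, 0], [0.0005, 0.0023, 0]], "yaw": [-0.002, -0.005, -0.008, -0.01, -0.012, -0.015, -0.017, -0.02, -0.022, -0.025], "claw": [0, 0, 0, 0, 0, 0, 0, 0, 0, 0]}}

```text
time_s: 25.17
eef_pos: [0.4678, -0.049, 0.0705]
eef_rot: [1.018, 2.972, 0.0]
contact_force: [-0.7, -0.9, 0.0]
opening: -0.0001
finger_force: 0.9
```

```bash
python3 pin.py
```

```text
25.1667 [ 0.46776418 -0.04897229  0.07053147] [-0.71515091 -0.92250508  0.04530534] 0.8870167471468449
[([322, 176, 10, 11, 97], [326.7, 180.8])] ride row 176.3, home [327.03575615 180.50406254]
```

The pin has dropped: its knob is at row 180.8, against a home prediction of 180.5. I'll stop pushing and back off.

>>> {"op": "play_rows", "data": {"travel": [[-0.002, -0.003, 0], [-0.004, -0.006, 0], [-0.006, -0.009, 0], [-0.006, -0.009, 0.01], [-0.006, -0.009, 0.03], [-0.006, -0.009, 0.05], [-0.006, -0.009, 0.07], [-0.006, -0.009, 0.085], [-0.006, -0.009, 0.09], [-0.006, -0.009, 0.09]], "yaw": [0, 0, 0, 0, 0, 0, 0, 0, 0, 0], "claw": [0, 0, 0, 0, 0, 0, 0, 0, 0, 0]}}

```text
time_s: 26.05
eef_pos: [0.4621, -0.0583, 0.1615]
eef_rot: [1.017, 2.969, 0.0]
contact_force: [-1.2, 0.6, -0.3]
opening: -0.0001
finger_force: 0.0
```

>>> {"op": "play_rows", "data": {"travel": [[0.03, 0.004, 0], [0.06, 0.007, 0], [0.09, 0.01, 0], [0.12, 0.013, 0], [0.15, 0.016, 0], [0.18, 0.02, 0], [0.2095, 0.0225, 0], [0.2095, 0.0225, -0.01], [0.2095, 0.0225, -0.02], [0.2095, 0.0225, -0.02]], "yaw": [0, 0, 0, 0, 0, 0, 0, 0, 0, 0], "claw": [0, 0, 0, 0, 0, 0, 0, 0, 0, 0]}}

```text
time_s: 26.88
eef_pos: [0.6685, -0.0352, 0.1358]
eef_rot: [-1.015, -2.965, 0.002]
contact_force: [0.5, 0.6, -0.4]
opening: -0.0001
finger_force: 0.0
```

```bash
python3 pin.py
```

```text
26.8833 [ 0.66846721 -0.0351711   0.13576848] [ 0.50836283  0.58368764 -0.43557368] 0.0
[([322, 176, 10, 11, 93], [326.6, 181.1])] ride row 176.3, home [327.03575615 180.50406254]
```

>>> {"op": "play_rows", "data": {"travel": [[0.001, 0, -0.005], [0.001, 0, -0.01], [0.001, 0, -0.015], [0.001, 0, -0.019], [0.001, 0, -0.022], [0.001, 0, -0.024], [0.001, 0, -0.025], [0.001, 0, -0.026], [0.001, 0, -0.027], [0.001, 0, -0.027]], "yaw": [0, 0, 0, 0, 0, 0, 0, 0, 0, 0], "claw": [0, 0, 0, 0, 0, 0, 0, 0, 0, 0]}}

```text
time_s: 27.77
eef_pos: [0.6721, -0.0354, 0.1134]
eef_rot: [-1.018, -2.972, -0.0]
contact_force: [0.3, 0.1, 0.6]
opening: -0.0003
finger_force: 0.0
```

>>> {"op": "play_rows", "data": {"travel": [[0, 0, -0.0005], [0, 0, -0.001], [0, 0, -0.0015], [0, 0, -0.002], [0, 0, -0.0025], [0, 0, -0.0025], [0, 0, -0.0025], [0, 0, -0.0025], [0, 0, -0.0025], [0, 0, -0.0025]], "yaw": [0, 0, 0, 0, 0, 0, 0, 0, 0, 0], "claw": [0, 0, 0, 0, 0, 0, 0, 0, 0, 0]}}

```text
time_s: 28.6
eef_pos: [0.6721, -0.0354, 0.111]
eef_rot: [1.018, 2.972, 0.0]
contact_force: [-0.0, -0.0, 0.3]
opening: 0.0
finger_force: 0.0
```

>>> {"op": "play_rows", "data": {"travel": [[0, 0, -0.0003], [0, 0, -0.0006], [0, 0, -0.0009], [0, 0, -0.0012], [0, 0, -0.0015], [0, 0, -0.0018], [0, 0, -0.002], [0, 0, -0.002], [0, 0, -0.002], [0, 0, -0.002]], "yaw": [0, 0, 0, 0, 0, 0, 0, 0, 0, 0], "claw": [0, 0, 0, 0, 0, 0, 0, 0, 0, 0]}}

```text
time_s: 29.43
eef_pos: [0.6722, -0.0354, 0.1101]
eef_rot: [1.017, 2.971, 0.0]
contact_force: [-3.1, 0.1, 7.4]
opening: -0.0003
finger_force: 3.5
```

Contact at tip height 85.1 mm, which is the home height (85 mm), with about 7 N pressed. I'll retreat, check and hand in.

>>> {"op": "play_rows", "data": {"travel": [[0, 0, 0.004], [0, 0, 0.01], [0, 0, 0.02], [0, 0, 0.04], [0, 0, 0.06], [0, 0, 0.08], [0, 0, 0.1], [0, 0, 0.1], [0, 0, 0.1], [0, 0, 0.1]], "yaw": [0, 0, 0, 0, 0, 0, 0, 0, 0, 0], "claw": [0, 0, 0, 0, 0, 0, 0, 0, 0, 0]}}

```text
time_s: 30.27
eef_pos: [0.6717, -0.0353, 0.2084]
eef_rot: [-1.017, -2.971, 0.0]
contact_force: [0.1, -0.5, -0.1]
opening: 0.0003
finger_force: 0.0
```

```bash
python3 pin.py; python3 -c "
from cell import sign_off
print(sign_off())"
```

```text
30.2667 [ 0.67174126 -0.03533597  0.20837053] [ 0.12672398 -0.50217906 -0.12908478] 0.0
[([322, 176, 10, 11, 93], [326.6, 181.0])] ride row 176.3, home [327.03575615 180.50406254]
the job is handed in; nothing more can be done
None
```

The job is handed in at 30.3 s on the robot's clock: the red-knobbed pin rode on the ring, dropped into the red-ringed hole and measures fully home (knob top at 85 mm), and the arm is clear; the sign-off returned no verdict.

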